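Proof-pull the refitted peg of a garage tool rail with a spring scale

ROBOT

A 6-joint arm with a two-finger parallel gripper is mounted at the origin on the work surface. World frame = base frame: x ahead of the robot, y to its left, z up, the work surface at z = 0. Lengths are in m, angles in rad, forces in N, time in s.
With the tool pointing down it reaches from about 0.375 to 0.9 m from the base axis. Payload 3.1 kg.
Tool frame: the origin (TCP) lies at the very end of the fingers, on their centre line; the grasp point (between the pads) lies 19 mm behind it (grip_depth is the distance from the TCP to the grasp point, in m); z points along the fingers, y is the line along which they close (so a half turn about z gives the same grasp; the last joint's range is limited). The gripper opens to 85 mm and grips with 20 to 120 N. Pads are 22 mm wide; open, the fingers measure 114 mm over their backs; the gripper's body (76 mm by 85 mm) begins 54 mm behind the grasp point. The pads swing forward as they close: fully open they stand 13 mm farther back than shut.
Start: joints at [-1.431, 0.527, 1.433, -0, 1.181, -0.178], TCP at [0.196, -0.593, 0.231] pointing down, gripper open.
Joint ranges: [-3.08, 3.08], [-0.75, 2.2], [0.22, 2.44], [-1.43, 4.57], [0, 2.65], [-2.85, 2.85]. Speed limits (rad/s): [2.79, 2.79, 3.14, 3.14, 3.14, 3.14].

INTERFACE

Orientations are given as a unit quaternion [x, y, z, w].
In Python, from station import * gives the robot as it stands.
- The arm moves only by the tool apply_moves, never from a script. Its argument "plan" is a list of rows, each a list of 7 numbers: the shift along the tool's x, y, z in m, then the turn, a rotation vector about the tool's x, y, z in rad, then the gripper command: -1 is fully open, 1 is shut, values between are in proportion. In form: [[dx, dy, dz, wx, wy, wz, jaw], ...]. A call has 1 to 8 rows; each row shifts and turns the commanded pose from where the row before left it, along the tool's axes as they then stand; what a row does not reach is not made up. A row lasts 1/8 s, in which the tool goes at most 62.5 mm and 10.7 degrees, less where a joint would pass 70% of its speed; a pose out of reach is approached as far as the arm can. A call is refused whole if a number of a shift passes 0.0625 or a number of a turn 0.188, either way. A call with a gripper value outside its range is refused whole. The fingers move at their own pace and stop on an object; "force" is the grip in N (left out, the last holds). Time passes only in rows, so rows that do not move let the fingers close. It gives the time, the measured TCP pose, the force, the opening and the grip force at its end, in the units of the state.
- sense(): the state, without advancing time (a new reading comes with each control period).
- snapshot(name): name is "scene" or "side" or "wrist"; returns the picture (480x640x3 uint8, red, green, blue); there is no depth.
- calibration(name): a dict with "camera_matrix" (3x3 intrinsics, pixels), "k1" (the pictures are not rectified: a ray, as slopes to the right and down, at radius r is drawn at 1 + k1 r^2 times it, then the intrinsics apply), "R" (3x3) and "t" (3): a world point X has camera coordinates R X + t; the wrist camera has in their place "mount" (4x4, takes a point from camera to tool coordinates, whose origin is the TCP and whose axes are the flange's). Camera axes: x right, y down, z forward; pixel columns grow to the right and rows downward; lengths in m; the calibration is good to about 2 mm. A picture is of the moment at which its call begins: read the wrist's pose just before it. calibration takes no time and is no camera call.
- sign_off(): hands the job in; it is judged then, once.
The state is a dict: "t": time; "q": joint angles; "qd": joint speeds; "tau": joint torques, N m; "tcp_pos": TCP position; "tool_rot": TCP orientation; "force": force on the tool from outside, world axes, zero at the start; "ft_torque": the same for the moment, N m; "finger_gap": opening from 0.0 (shut) to 1.0 (fully open); "gripper_force": force on a finger pad.
Only numpy, scipy, OpenCV 4.12 (cv2) and the standard library are available. Lean on these libraries where they do the work, as an engineer would, in place of code of your own. Each camera call takes 0.05 s, during which the arm holds its last target. There are 200 camera calls.

TASK

The single peg on the tool rail has just been refitted: before the rail goes back on the wall, test its hold: hook the pull scale round that peg and draw it straight towards the rail's near edge, square to the rail, until the scale's pointer stands on the long line, and hold it there for about two seconds. Never let the pointer run past the next line after the long one, and do not let go while the scale is stretched. Then ease off, unhook the scale and lay it flat on the bench clear of the rail, leaving the other things on the bench where they are.

Things in the scene. Friction and masses are not known exactly. Their poses are not given: they have to be found in the camera images.
- scale: spring pull scale: flat black case 100 x 36 x 24 mm, aluminium face up, 0.19 to 0.32 kg; 196 mm long with its rear ring and front hook. Origin: centre of the case's underside; x along the case to the hook, y across its width, z up out of the face. A fixed 26 mm wide wire ring sticks out of the rear to x = -73 mm. Grasp the case across its 36 mm width, not the hook or ring
- grip (a point): point in the ribbed rear half of the case, 22 mm behind the origin (x = -22 mm) at half its thickness (z = 12 mm): the place to grasp
- pointer (a point): the pointer, a dark cross bar carried by the slide over the slot in the scale's face. At rest it stands on the first line, 30 mm short of the long line; it moves with the slide and hook in the scale's +x, 40 mm at most. The slide is sprung: it starts to move at a pull of 1.5 N and takes 0.45 N more per mm, so 15 N puts the pointer on the long line (friction about 0.2 N). Axes as the scale
- long_line (a point): the long thick line across the scale's face, the seventh of nine lines 5 mm apart (the others are short and thin); fixed in the case at x = 32 mm, z = 25 mm. The next line after it lies 5 mm further on in +x. Same axes as the scale
- hook_seat (a point): where the centre of a 10 mm peg lies when seated in the bend of the hook; at rest at x = 113, y = 0, z = 12 mm of the scale. The J-hook is 5 mm wire lying flat in the plane z = 12 mm, 20 mm wide inside; its shank runs at y = -12.5 mm, its bend is at the far end (outermost x = 123 mm). Moves with the slide. Axes as the scale
- hook_mouth (a point): middle of the hook's opening; at rest at x = 81, y = 0, z = 12 mm of the scale. The hook's tip comes back at y = +13 to +19 mm as far as x = 93 mm and the rod's collar ends at x = 69 mm: the hook is open to the scale's +y side only, between these. A peg enters here from the +y side, then goes 32 mm in +x to the seat. Moves with the slide
- rail: dark steel tool rail 440 x 90 x 18 mm lying behind two 22 mm high bench dogs at its near edge. Origin: centre of its underside; y along it, x across it, away from the robot; near edge at x = -45 mm. It starts 3 to 15 mm short of the dogs and drags (about 6 N) towards the robot if pulled until it bears on them. On its middle line stand two double hooks and, between them, one single peg
- peg: the single peg: a 50 x 50 x 4 mm steel plate clamped on the rail, within 50 mm of its middle, with one upright 10 mm steel rod, straight up to 46 mm above the rail's top, then bent over towards +x (14 mm, up to 63 mm). Moves only with the rail. Origin: centre of the plate's underside, on the rail's top (18 mm above the bench); axes as the rail
- peg_mid (a point): axis of the single peg at the middle of its straight part, 26 mm above the rail's top (44 mm above the bench)
- fork_a: a double hook: 50 x 75 x 4 mm plate with two such rods 44 mm apart along y; clamped on the rail at y = 130 to 160 mm; not to be pulled on. Origin and axes as the single peg
- fork_b: the other double hook, like fork_a, at y = -130 to -160 mm of the rail
- wrench: steel open-ended wrench 180 mm long lying on the bench; bystander; origin mid-underside, x along it
- hammer: hammer 280 mm long lying on the bench; bystander; origin on its underside, x along it towards the head
- tape_roll: roll of grey tape, 104 mm across and 48 mm high, lying flat; bystander; origin at the centre of its underside
- glue: white glue bottle, 60 mm across and 170 mm high, standing beside the rail; bystander; origin at the centre of its underside

How it is judged:
By the outcome, as a careful person would: the job done as asked, in the order asked, and still so for the second after the job is handed in, with the robot touching nothing.
It also fails if it takes over 67 s, if anything falls off the work surface, if the arm or the gripper's body presses on something with over 40 N, if the wrist force passes 120 N, or if a joint passes its speed limit or range.

## Working session

There is one attempt and no reset: what is moved stays moved. The work goes in short steps, Python scripts to look and compute and a tool call to move; the robot and the scene stay as the last step left them, time stands still between calls to the robot, and variables do not carry over. Pictures are saved under pics/ and viewed, at most 13 in all, crops included, and the job is handed in when it is done.

Besides the shell and the picture viewer there is one more tool, called after "Call:" in YAML: its name, and indented under it one key for each argument. apply_moves: Moves the arm, as the interface text tells. Its arguments: {"type":"object","properties":{"plan":{"type":"array"},"force":{"type":"number"}},"required":["plan"]}

```bash
mkdir -p pics; ls
cat > h.py <<'E'
from station import *
import numpy as np, cv2
def ray(name,u,v,st=None):
    c=calibration(name);K=np.array(c["camera_matrix"]);k1=c["k1"]
    d=np.array([(u-K[0,2])/K[0,0],(v-K[1,2])/K[1,1]]);x=d.copy()
    for _ in range(20): x=d/(1+k1*(x@x))
    r=np.array([x[0],x[1],1.])
    if name=="wrist":
        M=np.array(c["mount"]);T=tool(st);A=T@M
        return A[:3,3],A[:3,:3]@r
    R=np.array(c["R"]);t=np.array(c["t"])
    return -R.T@t,R.T@r
def tool(st):
    from scipy.spatial.transform import Rotation as Ro
    T=np.eye(4);T[:3,3]=st["tcp_pos"];q=np.array(st["tool_rot"])
    T[:3,:3]=Ro.from_quat(q).as_matrix() if q.size==4 else q
    return T
def atz(name,u,v,z,st=None):
    o,r=ray(name,u,v,st);return o+r*(z-o[2])/r[2]
def proj(name,X,st=None):
    c=calibration(name);K=np.array(c["camera_matrix"]);X=np.asarray(X,float)
    if name=="wrist":
        A=np.linalg.inv(tool(st)@np.array(c["mount"]));p=A[:3,:3]@X+A[:3,3]
    else: p=np.array(c["R"])@X+np.array(c["t"])
    s=p[:2]/p[2];s=s*(1+c["k1"]*(s@s));return K[:2,:2]@s+K[:2,2]
def shot(name,f,box=None,size=None):
    im=snapshot(name)[:,:,::-1].copy();cv2.imwrite('pics/full_'+f,im)
    if box: im=im[box[1]:box[3],box[0]:box[2]]
    if size: im=cv2.resize(im,size,interpolation=cv2.INTER_CUBIC)
    cv2.imwrite('pics/'+f,im)
E
python3 - <<'E'
from h import *
s=sense();print(s)
for n in("scene","side","wrist"):print(n,calibration(n));
shot("scene","a.png");shot("side","b.png");shot("wrist","c.png")
E
```

```text
pics
{'t': 0.0, 'q': array([-1.43050421e+00,  5.28435584e-01,  1.43391133e+00, -5.94115400e-06,
        1.18138141e+00, -1.78465461e-01]), 'qd': array([-7.28424812e-04,  6.32747172e-05, -6.88949819e-05,  4.48126749e-04,
        1.46061387e-03,  8.82877605e-04]), 'tau': array([ 1.51263492e-03, -4.42348945e+01, -1.78025633e+01, -1.82217391e-04,
        8.50154349e-03, -2.71580582e-06]), 'tcp_pos': array([ 0.19581222, -0.59278144,  0.23034953]), 'tool_rot': array([ 9.87325321e-01,  1.58705926e-01,  1.76336840e-05, -1.06769152e-03]), 'force': array([-0.00270996, -0.61330802, -1.02416068]), 'ft_torque': array([0.00648264, 0.00760288, 0.00188185]), 'gripper_force': 0.0, 'finger_gap': 1.0011859092812956}
scene {'camera_matrix': array([[469.91569742,   0.        , 310.75994465],
       [  0.        , 469.91569742, 237.63587526],
       [  0.        ,   0.        ,   1.        ]]), 'k1': -0.09075647372127943, 'R': array([[ 0.0910352 ,  0.99583579,  0.00486469],
       [ 0.85451178, -0.07560552, -0.5139002 ],
       [-0.51139242,  0.05093994, -0.85783618]]), 't': array([-0.06550049, -0.4440864
[... 285 characters left out ...]
-0.1616189 , -0.58575152, -0.79421312],
       [ 0.22045373,  0.76302583, -0.60761151]]), 't': array([-0.52328891,  0.14497056,  1.28377063])}
wrist {'camera_matrix': array([[365.05349041,   0.        , 320.98839412],
       [  0.        , 365.05349041, 242.87995874],
       [  0.        ,   0.        ,   1.        ]]), 'k1': -0.07125737624986575, 'mount': array([[-8.88224248e-04, -9.59648978e-01, -2.81199308e-01,
         7.21495257e-02],
       [ 9.99999475e-01, -9.96091244e-04,  2.40662623e-04,
        -1.79640968e-05],
       [-5.11051808e-04, -2.81198946e-01,  9.59649359e-01,
        -1.42733498e-01],
       [ 0.00000000e+00,  0.00000000e+00,  0.00000000e+00,
         1.00000000e+00]])}
```

View pics/a.png

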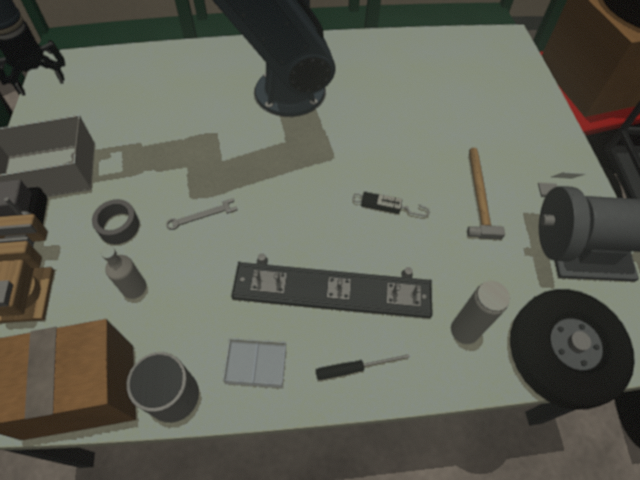

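View pics/b.png

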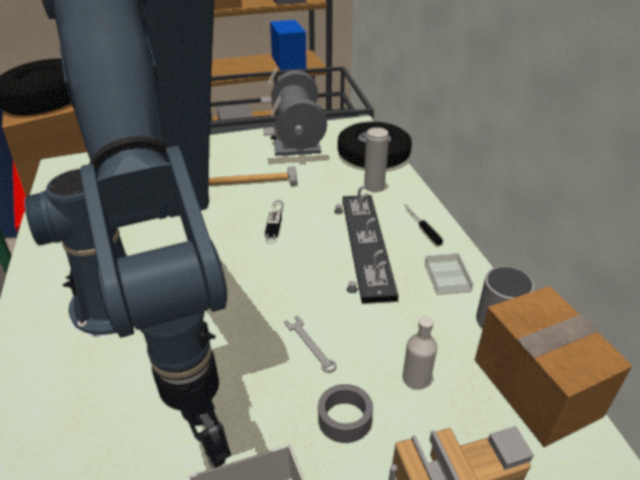

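The scene picture shows the scale at about (380,203) with its hook towards +y (right). The rail runs from (235,280) to (432,300), with the single peg near (339,287) and the dogs at (262,260) and (407,273). I'll zoom in on the scale and the rail.

Run:
```python
import cv2,numpy as np
im=cv2.imread('pics/full_a.png')
a=cv2.resize(im[185:225,345:435],(800,356),interpolation=cv2.INTER_CUBIC)
b=cv2.resize(im[250:325,225:440],(800,279),interpolation=cv2.INTER_CUBIC)[:240]
cv2.imwrite('pics/d.png',np.vstack([a,b]))
from h import *
for n,u,v,z in [("case",380,203,.024),("railL",237,263,.018),("railR",431,279,.018),("railnearmid",334,271,.018),("pegbase",339,287,.022),("hookend",429,211,.012),("ring",354,199,.012)]: print(n,atz("scene",u,v,z).round(4))
```

```text
case [0.4508 0.1973 0.024 ]
railL [ 0.5851 -0.159   0.018 ]
railR [0.6657 0.2802 0.018 ]
railnearmid [0.6253 0.0619 0.018 ]
pegbase [0.6681 0.068  0.022 ]
hookend [0.4772 0.3191 0.012 ]
ring [0.4248 0.1366 0.012 ]
```

View pics/d.png

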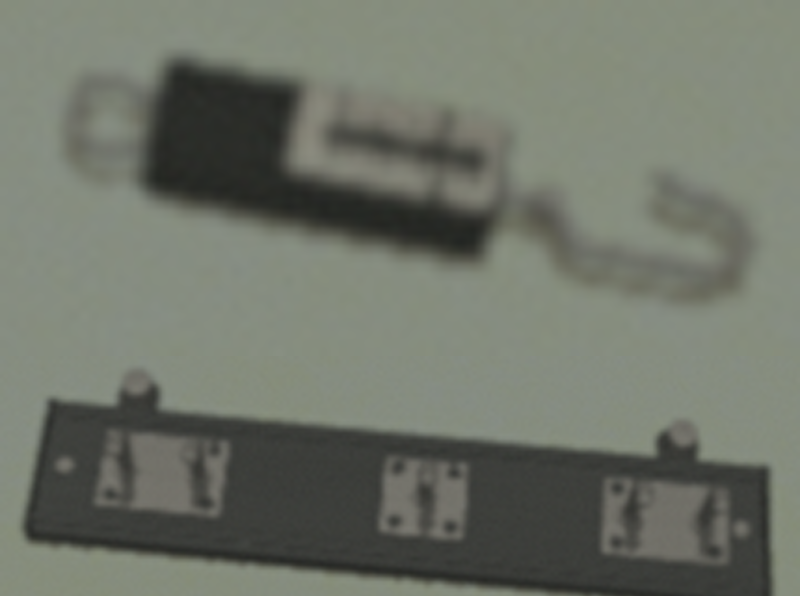

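```bash
cat >> h.py <<'E'
def yaw(T): return np.arctan2(T[1,0],T[0,0])
def rows(*wps,vmax=.055,wmax=.17):
    """wps: (x,y,z,yaw_deg). prints tool-axis rows for a tool kept pointing down"""
    T=tool(sense());p=T[:3,3].copy();a=yaw(T);print("at",p.round(4),np.degrees(a).round(2))
    for w in wps:
        q=np.array(w[:3]);b=np.radians(w[3]);n=int(max(np.ceil(np.abs(q-p).max()/vmax),np.ceil(abs(b-a)/wmax),np.ceil(np.linalg.norm(q-p)/.062),1))
        out=[]
        for i in range(n):
            ai=a+(b-a)*i/n;d=(q-p)/n
            out.append([round(float(v),4) for v in (d[0]*np.cos(ai)+d[1]*np.sin(ai),d[0]*np.sin(ai)-d[1]*np.cos(ai),-d[2])]+[0,0,round(float(-(b-a)/n),4)])
        print("->",w);[print(o) for o in out];p,a=q,b
E
python3 -c "
from h import *
rows((.42,-.2,.23,45),(.45,.185,.2,74))"
```

```text
at [ 0.1959 -0.5929  0.2306] 18.27
-> (0.42, -0.2, 0.23, 45)
[0.042, -0.0379, 0.0001, 0, 0, -0.0583]
[0.0441, -0.0353, 0.0001, 0, 0, -0.0583]
[0.0461, -0.0327, 0.0001, 0, 0, -0.0583]
[0.048, -0.03, 0.0001, 0, 0, -0.0583]
[0.0496, -0.0271, 0.0001, 0, 0, -0.0583]
[0.0511, -0.0242, 0.0001, 0, 0, -0.0583]
[0.0524, -0.0212, 0.0001, 0, 0, -0.0583]
[0.0536, -0.0181, 0.0001, 0, 0, -0.0583]
-> (0.45, 0.185, 0.2, 74)
[0.0419, -0.0359, 0.0043, 0, 0, -0.0723]
[0.0444, -0.0327, 0.0043, 0, 0, -0.0723]
[0.0467, -0.0294, 0.0043, 0, 0, -0.0723]
[0.0487, -0.026, 0.0043, 0, 0, -0.0723]
[0.0504, -0.0224, 0.0043, 0, 0, -0.0723]
[0.0519, -0.0187, 0.0043, 0, 0, -0.0723]
[0.0531, -0.0149, 0.0043, 0, 0, -0.0723]
```

Call:
apply_moves:
  plan:
    - [0.042,-0.038,0,0,0,-0.058,-1]
    - [0.044,-0.035,0,0,0,-0.058,-1]
    - [0.046,-0.033,0,0,0,-0.058,-1]
    - [0.048,-0.03,0,0,0,-0.058,-1]
    - [0.05,-0.027,0,0,0,-0.058,-1]
    - [0.051,-0.024,0,0,0,-0.058,-1]
    - [0.052,-0.021,0,0,0,-0.058,-1]
    - [0.054,-0.018,0,0,0,-0.058,-1]

```text
t: 1.15
tcp_pos: [0.4215, -0.1995, 0.2313]
tool_rot: [0.924, 0.382, 0.0, 0.0]
force: [0.3, -0.5, 0.4]
finger_gap: 1.0
gripper_force: 0.0
```

Call:
apply_moves:
  plan:
    - [0.042,-0.036,0.004,0,0,-0.072,-1]
    - [0.044,-0.033,0.004,0,0,-0.072,-1]
    - [0.047,-0.029,0.004,0,0,-0.072,-1]
    - [0.049,-0.026,0.004,0,0,-0.072,-1]
    - [0.05,-0.022,0.004,0,0,-0.072,-1]
    - [0.052,-0.019,0.004,0,0,-0.072,-1]
    - [0.053,-0.015,0.004,0,0,-0.072,-1]
    - [0,0,0,0,0,0,-1]

```text
t: 2.15
tcp_pos: [0.4518, 0.187, 0.2029]
tool_rot: [0.798, 0.602, 0.0, -0.0]
force: [-0.1, 0.4, -0.6]
finger_gap: 0.999
gripper_force: 0.0
```

```bash
python3 -c "
from h import *
s=sense();print(s['t'],s['tcp_pos'],s['tool_rot'],s['force'],np.degrees(yaw(tool(s))));shot('wrist','e.png')"
```

```text
2.15 [0.45180488 0.18697644 0.20294971] [ 7.98199292e-01  6.02393407e-01  1.42903248e-04 -2.31626466e-04] [-0.12246347  0.36092683 -0.64959879] 74.08301191155108
```

View pics/e.png

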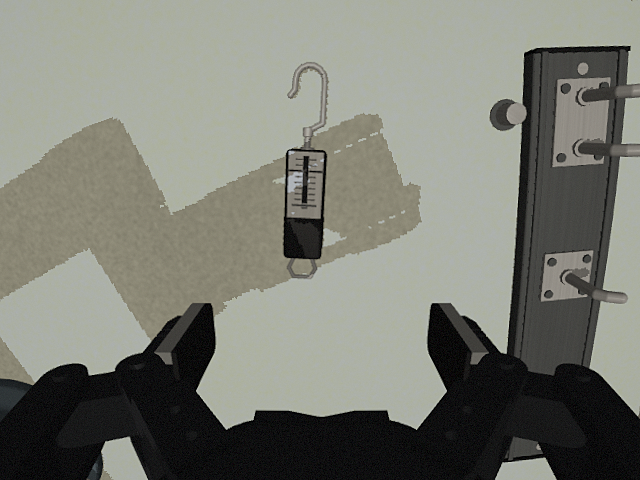

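The wrist view shows the case corners at about (287,150), (326,151), (322,258) and (284,258), and the hook bend at (310,63). The single peg's base is at (570,277), with plate corners (541,254), (591,250), (594,298) and (543,302).

```bash
python3 -c "
from h import *
s=sense()
P=lambda u,v,z:atz('wrist',u,v,z,s)[:2]
c=[P(*k,.024) for k in((287,150),(326,151),(322,258),(284,258))]
print(np.round(c,4))
f=(c[0]+c[1])/2;b=(c[2]+c[3])/2;d=f-b;print('len',np.linalg.norm(d),'w',np.linalg.norm(c[0]-c[1]),np.linalg.norm(c[2]-c[3]),'yaw',np.degrees(np.arctan2(d[1],d[0])),'centre',(f+b)/2)
h=P(310,63,.012);r=P(300,277,.012);e=h-r;print('hook',h,'ring',r,np.linalg.norm(e),np.degrees(np.arctan2(e[1],e[0])))
print('grip',(f+b)/2-.022*d/np.linalg.norm(d))
pl=[P(*k,.022) for k in((541,254),(591,250),(594,298),(543,302))];m=np.mean(pl,0)
v=pl[1]-pl[0]+pl[2]-pl[3];y=pl[0]-pl[3]+pl[1]-pl[2]
print('plate',m,np.degrees(np.arctan2(v[1],v[0])),np.degrees(np.arctan2(y[1],y[0]))-90,np.linalg.norm(v)/2,np.linalg.norm(y)/2)
print('pegbase',P(570,278,.022))
for z,pts in((.018,[(526,52),(508,350)]),(.018,[(537,52),(518,350)]),(0.018,[(630,48),(603,250)])):
  q=[P(*k,z) for k in pts];g=q[0]-q[1];print('edge',q,np.degrees(np.arctan2(g[1],g[0]))-90)
rr=(f+b)/2-.022*d/np.linalg.norm(d)
a=np.degrees(np.arctan2(e[1],e[0]))
rows((rr[0],rr[1],.1,a),(rr[0],rr[1],.004,a))
"
```

```text
[[0.4409 0.2512]
 [0.4728 0.241 ]
 [0.4427 0.1489]
 [0.4087 0.1587]]
len 0.09744084512712277 w 0.033502326555977485 0.03535999637828904 yaw 71.36203903658573 centre [0.44124858 0.19994929]
hook [0.47989987 0.31469726] ring [0.41539656 0.13204678] 0.19370563891654474 70.54924541233
grip [0.43421766 0.17910303]
plate [0.66960899 0.06203578] -12.148858356681774 -1.535069388566967 0.05306437464536885 0.05253547276502777
pegbase [0.67188971 0.05974501]
edge [array([0.65825784, 0.27491985]), array([ 0.60200062, -0.00612036])] -11.319573097144001
edge [array([0.66778624, 0.27264658]), array([ 0.61255294, -0.00948131])] -11.076923785533097
edge [array([0.75355269, 0.25703549]), array([0.71069298, 0.07732304])] -13.413925194983747
at [0.4517 0.1851 0.203 ] 73.94
-> (np.float64(0.4342176628827344), np.float64(0.1791030337217211), 0.1, np.float64(70.54924541233))
[-0.0053, -0.0076, 0.0515, 0, 0, 0.0296]
[-0.0055, -0.0074, 0.0515, 0, 0, 0.0296]
-> (np.float64(0.4342176628827344), np.float64(0.1791030337217211), 0.004, np.float64(70.54924541233))
[0.0, 0.0, 0.048, 0, 0, -0.0]
[0.0, 0.0, 0.048, 0, 0, -0.0]
```

Call:
apply_moves:
  plan:
    - [-0.0053,-0.0076,0.051,0,0,0.026,-1]
    - [-0.0055,-0.0074,0.051,0,0,0.026,-1]
    - [0,0,0.048,0,0,0,-1]
    - [0,0,0.04,0,0,0,-1]
    - [0,0,0.007,0,0,0,-1]
    - [0,0,0,0,0,0,-1]

```text
t: 2.95
tcp_pos: [0.4351, 0.1769, 0.0067]
tool_rot: [0.816, 0.578, -0.0, -0.0]
force: [-0.4, 0.3, 0.0]
finger_gap: 1.003
gripper_force: 0.0
```

```bash
python3 -c "
from h import *
s=sense();print(s['t'],s['tcp_pos'],s['force'],np.degrees(yaw(tool(s))));shot('wrist','f.png')"
```

```text
2.95 [0.43505635 0.17694942 0.00668465] [-0.41938727  0.25515824  0.01214623] 70.65957663141096
```

View pics/f.png

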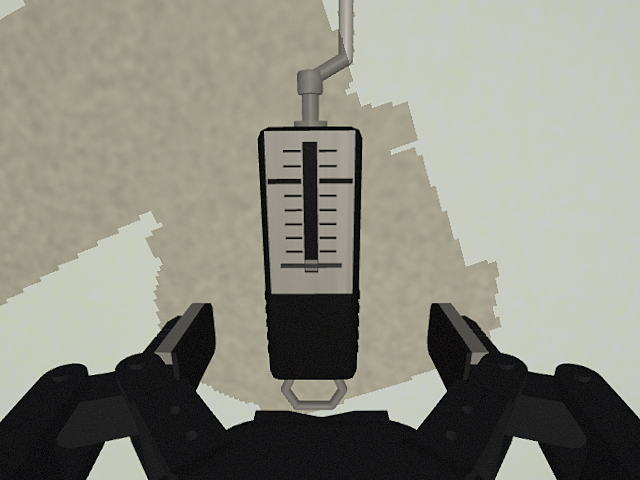

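The case sits centred between the open fingers, with the pointer at row 266 (first line) and the long line at row 181. The next line is at row 166. I'll lower a little, shift 3 mm and close.

Call:
apply_moves:
  plan:
    - [0,-0.003,0.004,0,0,0,-1]
    - [0,0,0,0,0,0,0]
    - [0,0,0,0,0,0,1]
    - [0,0,0,0,0,0,1]
    - [0,0,0,0,0,0,1]
    - [0,0,0,0,0,0,1]
    - [0,0,0,0,0,0,1]
  force: 100

```text
t: 3.88
tcp_pos: [0.4321, 0.1789, 0.0031]
tool_rot: [0.815, 0.579, 0.0, 0.0]
force: [-0.7, -0.7, 6.6]
finger_gap: 0.399
gripper_force: 100.7
```

```bash
python3 -c "
from h import *
s=sense();p=s['tcp_pos'];print(s['t'],p,s['gripper_force'],s['finger_gap'])
cv2.imwrite('pics/full_g.png',snapshot('wrist')[:,:,::-1])
yw=-11.3;x=np.array([np.cos(np.radians(yw)),np.sin(np.radians(yw))]);y=np.array([-x[1],x[0]])
peg=np.array([.670,.062])
pre=peg-(.081+.022)*x-.06*y
print('pre',pre)
rows((p[0],p[1],.15,70),(.47,.1,.15,20),(pre[0]-.06,pre[1]-.0,.15,yw))"
```

```text
3.875 [0.43209926 0.17892162 0.0031062 ] 100.67873954772949 0.3989959452340184
pre [0.55723992 0.02334557]
at [0.4321 0.1789 0.0031] 70.76
-> (np.float64(0.4320992610505071), np.float64(0.17892162040145634), 0.15, 70)
[0.0, -0.0, -0.049, 0, 0, 0.0044]
[0.0, -0.0, -0.049, 0, 0, 0.0044]
[0.0, -0.0, -0.049, 0, 0, 0.0044]
-> (0.47, 0.1, 0.15, 20)
[-0.0102, 0.0104, -0.0, 0, 0, 0.1454]
[-0.0086, 0.0118, -0.0, 0, 0, 0.1454]
[-0.0068, 0.0129, -0.0, 0, 0, 0.1454]
[-0.0048, 0.0138, -0.0, 0, 0, 0.1454]
[-0.0028, 0.0143, -0.0, 0, 0, 0.1454]
[-0.0007, 0.0146, -0.0, 0, 0, 0.1454]
-> (np.float64(0.4972399215151478), np.float64(0.023345573344182545), 0.15, -11.3)
[-0.0002, 0.0203, -0.0, 0, 0, 0.1366]
[0.0026, 0.0202, -0.0, 0, 0, 0.1366]
[0.0053, 0.0196, -0.0, 0, 0, 0.1366]
[0.008, 0.0187, -0.0, 0, 0, 0.1366]
```

Call:
apply_moves:
  plan:
    - [0,0,-0.03,0,0,0,1]
    - [0,0,-0.059,0,0,0.01,1]
    - [0,0,-0.058,0,0,0.01,1]
    - [-0.0102,0.0104,0,0,0,0.145,1]
    - [-0.0086,0.0118,0,0,0,0.145,1]
    - [-0.0068,0.0129,0,0,0,0.145,1]
    - [-0.0048,0.0138,0,0,0,0.145,1]
    - [-0.0028,0.0143,0,0,0,0.145,1]

```text
t: 4.92
tcp_pos: [0.4623, 0.1124, 0.1489]
tool_rot: [0.971, 0.24, -0.001, -0.0]
force: [-0.4, -1.2, -1.3]
finger_gap: 0.4
gripper_force: 100.8
```

Call:
apply_moves:
  plan:
    - [-0.0007,0.0146,0,0,0,0.145,1]
    - [0,0.0203,0,0,0,0.137,1]
    - [0.0026,0.0202,0,0,0,0.137,1]
    - [0.0053,0.0196,0,0,0,0.137,1]
    - [0.008,0.0187,0,0,0,0.137,1]
    - [0,0,0,0,0,0,1]
    - [0,0,0,0,0,0,1]

```text
t: 5.8
tcp_pos: [0.4952, 0.0234, 0.1489]
tool_rot: [0.995, -0.101, -0.001, -0.0]
force: [0.4, -0.1, -1.5]
finger_gap: 0.399
gripper_force: 100.7
```

```bash
python3 -c "
from h import *
s=sense();print(s['t'],s['tcp_pos'],s['force'],s['gripper_force'],np.degrees(yaw(tool(s))));
shot('wrist','h1.png');shot('scene','h2.png')
a=cv2.imread('pics/full_h1.png');b=cv2.imread('pics/full_h2.png')[180:330,230:450]
cv2.imwrite('pics/h.png',np.hstack([cv2.resize(a,(400,300)),cv2.resize(b,(400,300))]))
cv2.imwrite('pics/h.png',np.vstack([a[0:300,:], cv2.resize(b,(440,300))[:, :].copy() if 0 else np.hstack([cv2.resize(b,(440,300)),np.zeros((300,200,3),np.uint8)])]))"
```

```text
5.8 [0.49522754 0.02341168 0.1489211 ] [ 0.43486959 -0.11839828 -1.48986476] 100.68528056144714 -11.567371618343193
```

View pics/h.png

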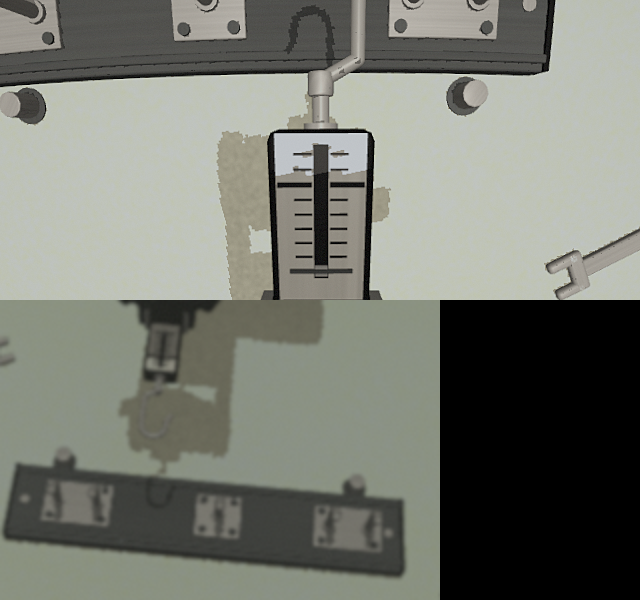

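The wrist view shows the plates' near-edge corners at (173,41), (245,39), (389,39) and (497,38), and the peg base near (207,3). The scale hangs straight in the grip with its pointer on the first line.

```bash
python3 -c "
from h import *
s=sense()
q=np.array([atz('wrist',u,v,.022,s)[:2] for u,v in((173,41),(245,39),(389,39),(497,38),(62,49))])
print(q.round(4))
m=q.mean(0);u,S,v=np.linalg.svd(q-m);d=v[0]*np.sign(v[0][1]);print('rail yaw',np.degrees(np.arctan2(d[1],d[0]))-90,S)
for w in (0,1):
  g=q[0]-q[3]; 
e=np.array([atz('wrist',u,v,.018,s)[:2] for u,v in((0,80),(300,70),(548,70))]);print('edge',e.round(4))
x=np.array([d[1],-d[0]]);c=(q[0]+q[1])/2;print('peg from plate edge',c+.025*x,'from base px',atz('wrist',207,3,.022,s))
print('len plate',np.linalg.norm(q[0]-q[1]),np.linalg.norm(q[2]-q[3]))
print('scene',atz('scene',338.5,289,.022))
# case in image: yaw of scale vs tool, z ref face
T=tool(s)
for z in(.165,.17,.175):
  k=[atz('wrist',u,v,z,s)[:2] for u,v in((272,130),(371,130),(277,184),(365,184))];f=(k[0]+k[1])/2;L=(k[2]+k[3])/2
  print(z,np.linalg.norm(k[0]-k[1]),T[:2,:2].T@(f-T[:2,3]),T[:2,:2].T@(L-T[:2,3]))
"
```

```text
[[ 0.6497  0.0956]
 [ 0.6398  0.0469]
 [ 0.6201 -0.0486]
 [ 0.6077 -0.1224]
 [ 0.6647  0.1756]]
rail yaw -10.981759083812491 [0.23924515 0.0014701 ]
edge [[ 0.6593  0.2344]
 [ 0.6132  0.0147]
 [ 0.5811 -0.1596]]
peg from plate edge [0.66927387 0.06646883] from base px [0.66748439 0.06644032 0.022     ]
len plate 0.049702898017911 0.07481032456828417
scene [0.67286658 0.06628949 0.022     ]
0.165 0.03308420466676845 [ 0.07427631 -0.00015127] [ 0.05621507 -0.00033483]
0.17 0.03177875009702431 [ 0.07419613 -0.00016059] [ 0.05684755 -0.00033691]
0.175 0.030473295527280165 [ 0.07411594 -0.00016991] [ 0.05748004 -0.00033898]
```

```bash
cat >> h.py <<'E'
Y=-11.0;X=np.array([np.cos(np.radians(Y)),np.sin(np.radians(Y))]);W=np.array([-X[1],X[0]]);PEG=np.array([.669,.0665])
def at(a,b): return PEG+a*X+b*W
E
python3 -c "
from h import *
p=at(-.1055,-.048);print(p)
rows((*p,.149,Y),(*p,.035,Y))"
```

```text
[0.5562795  0.03951224]
at [0.4954 0.0237 0.1491] -11.55
-> (np.float64(0.5562795003681973), np.float64(0.03951224420673761), 0.149, -11.0)
[0.0282, -0.0139, 0.0, 0, 0, -0.0048]
[0.0283, -0.0137, 0.0, 0, 0, -0.0048]
-> (np.float64(0.5562795003681973), np.float64(0.03951224420673761), 0.035, -11.0)
[0.0, -0.0, 0.038, 0, 0, -0.0]
[0.0, -0.0, 0.038, 0, 0, -0.0]
[0.0, -0.0, 0.038, 0, 0, -0.0]
```

Call:
apply_moves:
  plan:
    - [0.028,-0.014,0,0,0,-0.005,1]
    - [0.028,-0.014,0,0,0,-0.005,1]
    - [0,0,0,0,0,0,1]
    - [0,0,0.038,0,0,0,1]
    - [0,0,0.038,0,0,0,1]
    - [0,0,0.038,0,0,0,1]
    - [0,0,0,0,0,0,1]
    - [0,0,0,0,0,0,1]

```text
t: 6.9
tcp_pos: [0.5569, 0.0394, 0.0362]
tool_rot: [0.995, -0.096, 0.0, 0.0]
force: [0.4, -0.0, -1.8]
finger_gap: 0.399
gripper_force: 100.6
```

```bash
python3 -c "
from h import *
s=sense();print(s['t'],s['tcp_pos'],s['force'],s['tool_rot'],np.degrees(yaw(tool(s))));
shot('wrist','i1.png');shot('scene','i2.png');shot('side','i3.png')
a=cv2.imread('pics/full_i1.png')[0:220];b=cv2.imread('pics/full_i2.png')[230:310,285:405];c=cv2.imread('pics/full_i3.png')[190:290,300:420]
cv2.imwrite('pics/i.png',np.vstack([cv2.resize(a,(780,268)),np.hstack([cv2.resize(b,(420,280),interpolation=2),cv2.resize(c,(360,280),interpolation=2)])]))
rows((*at(-.1055,0),.035,Y))"
```

```text
6.9 [0.55686126 0.03937267 0.0362149 ] [ 0.40671469 -0.04505472 -1.75324951] [ 9.95367323e-01 -9.61445607e-02  3.41073732e-04  1.03642822e-05] -11.034401277967264
at [0.5579 0.0391 0.0371] -11.05
-> (np.float64(0.5654383321462715), np.float64(0.08663034901222548), 0.035, -11.0)
[-0.0017, -0.0481, 0.0021, 0, 0, -0.0009]
```

View pics/i.png

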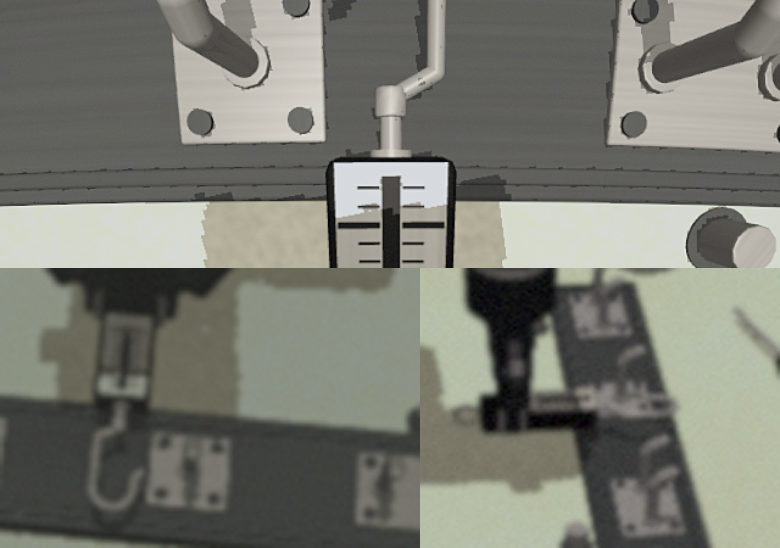

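The wrist view gives the peg's base at about (203,53) full-frame, with the plate's near corners at (149,117) and (267,116). The hook is beside the peg on its −y side and its opening faces the peg.

```bash
python3 -c "
from h import *
s=sense();T=tool(s)
b=atz('wrist',203,53.5,.024,s);c=[atz('wrist',u,v,.022,s)[:2] for u,v in((149,117.5),(267,116),(503,118.5))]
print(b,c);d=c[0]-c[1];print(np.linalg.norm(d),np.degrees(np.arctan2(d[1],d[0]))-90);d=c[0]-c[2];print(np.degrees(np.arctan2(d[1],d[0]))-90)
print('peg',(c[0]+c[1])/2+.025*X)
for P in (b[:2],(c[0]+c[1])/2+.025*X): print('peg in tool',T[:2,:2].T@(P-T[:2,3]))
# collar in tool
for n,u,v,z in(('collar top',320,71,.05),('front face',319,130,.057),('longline',319,184.5,.057),('shankR',364,40,.046),('shankL',351,40,.046)): print(n,T[:2,:2].T@(atz('wrist',u,v,z,s)[:2]-T[:2,3]))"
```

```text
[0.66966204 0.06527728 0.024     ] [array([0.6509963 , 0.09480455]), array([0.64122477, 0.04590454]), array([ 0.62205312, -0.05117551])]
0.04986675639183984 -11.300389055692051
-11.21448569180383
peg [0.67065122 0.06558432]
peg in tool [ 0.10469692 -0.04708703]
peg in tool [ 0.1056089  -0.04757797]
collar top [ 0.09322705 -0.00062589]
front face [ 0.07407893 -0.0009634 ]
longline [ 0.05640165 -0.00100259]
shankR [0.10384004 0.01418493]
shankL [0.10380844 0.00980566]
```

Call:
apply_moves:
  plan:
    - [0,-0.012,0.001,0,0,0.003,1]
    - [0,-0.012,0,0,0,0,1]
    - [0,-0.012,0,0,0,0,1]
    - [0,-0.0115,0,0,0,0,1]
    - [0,0,0,0,0,0,1]
    - [0,0,0,0,0,0,1]

```text
t: 7.8
tcp_pos: [0.5658, 0.0858, 0.0342]
tool_rot: [0.995, -0.098, -0.0, 0.0]
force: [0.1, -0.0, -2.8]
finger_gap: 0.399
gripper_force: 100.7
```

```bash
python3 -c "
from h import *
s=sense();T=tool(s);print(s['t'],s['tcp_pos'],s['force'],np.degrees(yaw(T)));print('peg in tool',T[:2,:2].T@(np.array([.670,.0654])-T[:2,3]))
shot('wrist','j1.png');shot('scene','j2.png')"
```

```text
7.8 [0.56581612 0.08584411 0.03419704] [ 0.08293172 -0.02280559 -2.76900047] -11.218170094557559
peg in tool [ 0.10617059 -0.000215  ]
```

Call:
apply_moves:
  plan:
    - [-0.01,0,0,0,0,0,1]
    - [-0.01,0,0,0,0,0,1]
    - [-0.007,0,0,0,0,0,1]
    - [0,0,0,0,0,0,1]

```text
t: 8.4
tcp_pos: [0.5383, 0.0912, 0.0343]
tool_rot: [0.995, -0.098, -0.001, 0.0]
force: [0.0, -0.7, -2.0]
finger_gap: 0.399
gripper_force: 100.7
```

Call:
apply_moves:
  plan:
    - [-0.003,0,0,0,0,0,1]
    - [-0.003,0,0,0,0,0,1]
    - [-0.002,0,0,0,0,0,1]
    - [0,0,0,0,0,0,1]

```text
t: 8.9
tcp_pos: [0.5325, 0.0925, 0.0345]
tool_rot: [0.995, -0.098, 0.001, -0.0]
force: [2.7, -0.8, -2.9]
finger_gap: 0.395
gripper_force: 100.7
```

```bash
python3 -c "
from h import *
s=sense();T=tool(s);print(s['t'],s['tcp_pos'],s['force']@[*X,0],s['force'],np.degrees(yaw(T)));print('peg in tool',T[:2,:2].T@(np.array([.670,.0654])-T[:2,3]))
shot('wrist','k1.png');shot('scene','k2.png')
a=cv2.imread('pics/full_k1.png')[0:290];b=cv2.imread('pics/full_k2.png')[220:310,285:405]
cv2.imwrite('pics/k.png',np.vstack([a,np.hstack([cv2.resize(b,(400,300),interpolation=2),np.zeros((300,240,3),np.uint8)])]))"
```

```text
8.9 [0.53247156 0.09248698 0.03447687] 2.792432500908975 [ 2.68550877 -0.81895557 -2.89036806] -11.24651769309349
peg in tool [ 0.14017007 -0.00025538]
```

View pics/k.png

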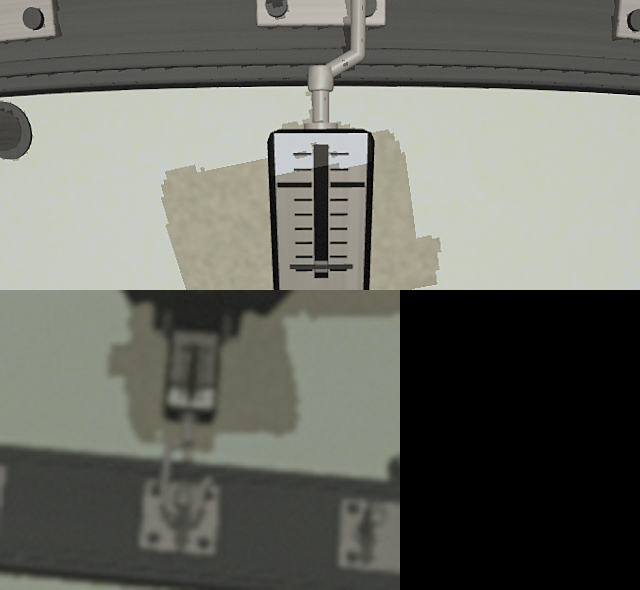

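The hook is seated on the peg: the pull is 2.8 N and the pointer has just left the first line (row 266 against 271). I'll track the pointer numerically and pull in small steps.

```bash
cat >> h.py <<'E'
def pointer(f=None):
    s=sense();im=snapshot("wrist");T=tool(s)
    if f: cv2.imwrite('pics/'+f,im[:,:,::-1])
    g=im[135:300].mean(2)
    p=np.minimum(0,g[:,288:293].mean(1)-cv2.medianBlur(g[:,288:293].mean(1).astype(np.float32)[:,None],5)[:,0] if 0 else g[:,288:293].mean(1)-cv2.blur(g[:,288:293].mean(1)[:,None],(1,21))[:,0])
    out=[]
    q=p.copy()
    for _ in range(3):
        i=int(q.argmin());w=slice(max(0,i-3),i+4);out.append((round(float((np.arange(len(q))[w]*-q[w]).sum()/max(1e-6,(-q[w]).sum())+135),1),round(float(q[i]))))
        q[max(0,i-5):i+6]=0
    F=s['force']@[*X,0]
    print('t',s['t'],'tcp',s['tcp_pos'].round(4),'pull',round(F,2),'side',round(s['force'][:2]@W,2),'yaw',round(np.degrees(yaw(T)),2),'grip',round(s['gripper_force']),'dark rows',out)
    im
E
python3 -c "
from h import *
pointer()"
```

```text
t 9.0 tcp [0.5324 0.0925 0.0345] pull 2.98 side 1.19 yaw -11.24 grip 101 dark rows [(184.6, -109), (266.2, -55), (299.0, -31)]
```

Call:
apply_moves:
  plan:
    - [-0.002,0,0,0,0,0,1]
    - [-0.002,0,0,0,0,0,1]
    - [-0.002,0,0,0,0,0,1]
    - [-0.002,0,0,0,0,0,1]
    - [0,0,0,0,0,0,1]

```text
t: 9.68
tcp_pos: [0.5249, 0.094, 0.0346]
tool_rot: [0.995, -0.098, 0.001, -0.0]
force: [5.6, -1.8, -3.8]
finger_gap: 0.398
gripper_force: 100.7
```

```bash
python3 -c "
from h import *
pointer()"
```

```text
t 9.675 tcp [0.5249 0.094  0.0346] pull 5.88 side -0.71 yaw -11.25 grip 101 dark rows [(184.7, -105), (245.6, -56), (299.0, -31)]
```

Call:
apply_moves:
  plan:
    - [-0.002,0,0,0,0,0,1]
    - [-0.002,0,0,0,0,0,1]
    - [-0.002,0,0,0,0,0,1]
    - [-0.002,0,0,0,0,0,1]
    - [0,0,0,0,0,0,1]

```text
t: 10.35
tcp_pos: [0.5175, 0.0955, 0.0346]
tool_rot: [0.995, -0.098, 0.002, -0.0]
force: [5.5, -2.3, -3.9]
finger_gap: 0.399
gripper_force: 100.6
```

```bash
python3 -c "
from h import *
pointer()"
```

```text
t 10.35 tcp [0.5175 0.0955 0.0346] pull 5.87 side -1.18 yaw -11.26 grip 101 dark rows [(184.2, -105), (242.1, -60), (299.0, -30)]
```

Call:
apply_moves:
  plan:
    - [-0.002,0,0,0,0,0,1]
    - [-0.002,0,0,0,0,0,1]
    - [-0.002,0,0,0,0,0,1]
    - [-0.002,0,0,0,0,0,1]
    - [0,0,0,0,0,0,1]

```text
t: 11.02
tcp_pos: [0.5115, 0.0968, 0.0348]
tool_rot: [0.995, -0.098, 0.004, -0.0]
force: [7.7, -2.2, -4.9]
finger_gap: 0.396
gripper_force: 100.5
```

```bash
python3 -c "
from h import *
pointer('l.png')"
```

```text
t 11.025 tcp [0.5115 0.0968 0.0348] pull 7.97 side -0.66 yaw -11.27 grip 100 dark rows [(184.5, -117), (224.4, -65), (299.0, -47)]
```

Call:
apply_moves:
  plan:
    - [-0.002,0,0,0,0,0,1]
    - [-0.002,0,0,0,0,0,1]
    - [-0.002,0,0,0,0,0,1]
    - [-0.002,0,0,0,0,0,1]
    - [0,0,0,0,0,0,1]

```text
t: 11.7
tcp_pos: [0.5056, 0.0981, 0.035]
tool_rot: [0.995, -0.098, 0.005, -0.0]
force: [12.0, -3.0, -6.0]
finger_gap: 0.398
gripper_force: 100.3
```

```bash
python3 -c "
from h import *
pointer()"
```

```text
t 11.7 tcp [0.5056 0.0981 0.035 ] pull 12.35 side -0.65 yaw -11.3 grip 100 dark rows [(183.4, -128), (206.7, -69), (299.0, -55)]
```

Call:
apply_moves:
  plan:
    - [-0.002,0,0,0,0,0,1]
    - [-0.002,0,0,0,0,0,1]
    - [-0.002,0,0,0,0,0,1]
    - [-0.001,0,0,0,0,0,1]
    - [0,0,0,0,0,0,1]

```text
t: 12.38
tcp_pos: [0.5005, 0.0993, 0.0352]
tool_rot: [0.995, -0.099, 0.007, -0.0]
force: [12.5, -2.7, -6.4]
finger_gap: 0.396
gripper_force: 100.2
```

```bash
python3 -c "
from h import *
pointer()"
```

```text
t 12.375 tcp [0.5005 0.0993 0.0352] pull 12.76 side -0.26 yaw -11.32 grip 100 dark rows [(183.5, -112), (298.9, -73), (191.1, -49)]
```

Call:
apply_moves:
  plan:
    - [-0.0015,0,0,0,0,0,1]
    - [-0.0015,0,0,0,0,0,1]
    - [0,0,0,0,0,0,1]

```text
t: 12.8
tcp_pos: [0.4982, 0.0998, 0.0352]
tool_rot: [0.995, -0.099, 0.008, -0.0]
force: [14.7, -4.1, -7.2]
finger_gap: 0.397
gripper_force: 100.2
```

```bash
python3 -c "
from h import *
pointer('m0.png')
im=cv2.imread('pics/m0.png')
g=im.mean(2)
print('289-293',g[174:200,288:293].mean(1).round().astype(int));print('279-285',g[174:200,279:285].mean(1).round().astype(int))
cv2.imwrite('pics/m.png',cv2.resize(im[130:260,250:390],(700,600),interpolation=cv2.INTER_CUBIC))"
```

```text
t 12.8 tcp [0.4982 0.0998 0.0352] pull 15.21 side -1.26 yaw -11.33 grip 100 dark rows [(182.7, -108), (298.9, -74), (252.4, -1)]
289-293 [200 200 200 200 201 207 188  92  45  95 103  98 113 139 147 145 144 144
 144 144 144 144 145 144 144 144]
279-285 [200 200 199 200 200 204 197 142  42  53  54  48  99 142 149 145 146 144
 145 145 144 145 145 145 146 144]
```

View pics/m.png

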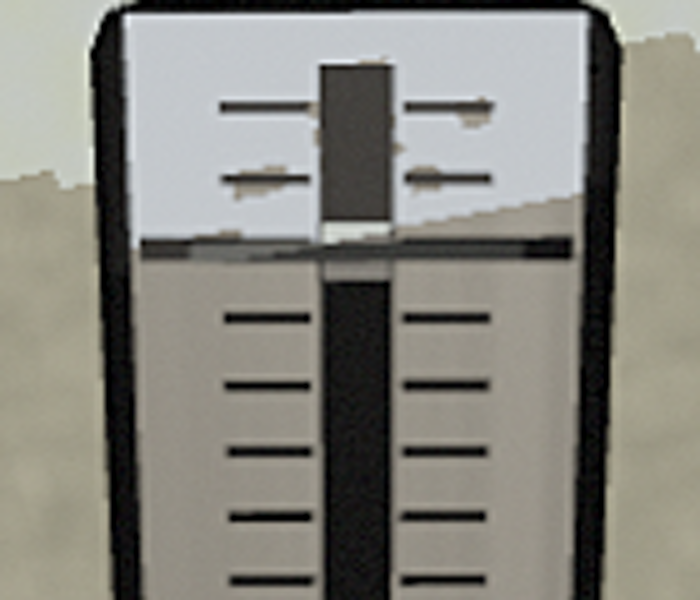

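The pointer lies on the long line (rows 181 to 186) with a pull of about 15 N. I'll hold it there.

Call:
apply_moves:
  plan:
    - [0,0,0,0,0,0,1]
    - [0,0,0,0,0,0,1]
    - [0,0,0,0,0,0,1]
    - [0,0,0,0,0,0,1]
    - [0,0,0,0,0,0,1]
    - [0,0,0,0,0,0,1]
    - [0,0,0,0,0,0,1]
    - [0,0,0,0,0,0,1]

```text
t: 13.85
tcp_pos: [0.4983, 0.0998, 0.0352]
tool_rot: [0.995, -0.099, 0.008, -0.0]
force: [14.0, -3.0, -7.2]
finger_gap: 0.4
gripper_force: 100.2
```

```bash
python3 -c "
from h import *
pointer('n0.png')
g=cv2.imread('pics/n0.png').mean(2)
print('289-293',g[174:200,288:293].mean(1).round().astype(int));print('279-285',g[174:200,279:285].mean(1).round().astype(int));print('340-350',g[174:200,340:350].mean(1).round().astype(int))"
```

```text
t 13.85 tcp [0.4983 0.0998 0.0352] pull 14.29 side -0.29 yaw -11.33 grip 100 dark rows [(182.8, -108), (298.9, -73), (205.0, -1)]
289-293 [200 200 200 200 201 206 190 105  45  94 103  99 105 134 148 145 144 144
 144 144 143 144 144 145 144 144]
279-285 [200 200 199 200 200 204 196 141  40  55  54  47 100 142 149 146 145 145
 145 145 146 144 145 144 145 145]
340-350 [202 196 166 146 148 152 144  94  28  56  60  54  86 136 151 147 147 147
 146 147 146 147 154 123  49  54]
```

Call:
apply_moves:
  plan:
    - [0,0,0,0,0,0,1]
    - [0,0,0,0,0,0,1]
    - [0,0,0,0,0,0,1]
    - [0,0,0,0,0,0,1]
    - [0,0,0,0,0,0,1]
    - [0,0,0,0,0,0,1]
    - [0,0,0,0,0,0,1]
    - [0,0,0,0,0,0,1]

```text
t: 14.9
tcp_pos: [0.4983, 0.0998, 0.0352]
tool_rot: [0.995, -0.099, 0.008, -0.0]
force: [14.0, -4.1, -7.3]
finger_gap: 0.399
gripper_force: 100.2
```

```bash
python3 -c "
from h import *
pointer('n1.png')
g=cv2.imread('pics/n1.png').mean(2)
print('289-293',g[174:200,288:293].mean(1).round().astype(int))"
```

```text
t 14.9 tcp [0.4983 0.0998 0.0352] pull 14.54 side -1.35 yaw -11.33 grip 100 dark rows [(182.8, -108), (298.9, -74), (286.9, -1)]
289-293 [199 200 200 200 201 206 191 103  45  94 103  99 106 133 147 145 144 145
 144 143 144 144 144 143 144 143]
```

Call:
apply_moves:
  plan:
    - [0,0,0,0,0,0,1]
    - [0,0,0,0,0,0,1]
    - [0.003,0,0,0,0,0,1]
    - [0.004,0,0,0,0,0,1]
    - [0.005,0,0,0,0,0,1]
    - [0.005,0,0,0,0,0,1]
    - [0.005,0,0,0,0,0,1]
    - [0.005,0,0,0,0,0,1]

```text
t: 15.95
tcp_pos: [0.5189, 0.0952, 0.0346]
tool_rot: [0.995, -0.098, 0.002, -0.0]
force: [5.1, -1.3, -4.1]
finger_gap: 0.398
gripper_force: 100.5
```

Call:
apply_moves:
  plan:
    - [0.005,0,0,0,0,0,1]
    - [0.004,0,0,0,0,0,1]
    - [0.004,0,0,0,0,0,1]
    - [0,0,0,0,0,0,1]
    - [0,0,0,0,0,0,1]

```text
t: 16.58
tcp_pos: [0.5281, 0.0932, 0.034]
tool_rot: [0.995, -0.098, -0.001, 0.0]
force: [-0.4, -0.3, -3.0]
finger_gap: 0.396
gripper_force: 100.8
```

```bash
python3 -c "
from h import *
pointer('o0.png');s=sense()
shot('scene','o1.png')
a=cv2.imread('pics/o0.png')[0:290];b=cv2.imread('pics/full_o1.png')[220:310,285:405]
cv2.imwrite('pics/o.png',np.vstack([a,np.hstack([cv2.resize(b,(400,300),interpolation=2),np.zeros((300,240,3),np.uint8)])]))"
```

```text
t 16.575 tcp [0.5281 0.0932 0.034 ] pull -0.31 side -0.35 yaw -11.24 grip 101 dark rows [(184.4, -108), (270.8, -48), (172.3, -27)]
```

View pics/o.png

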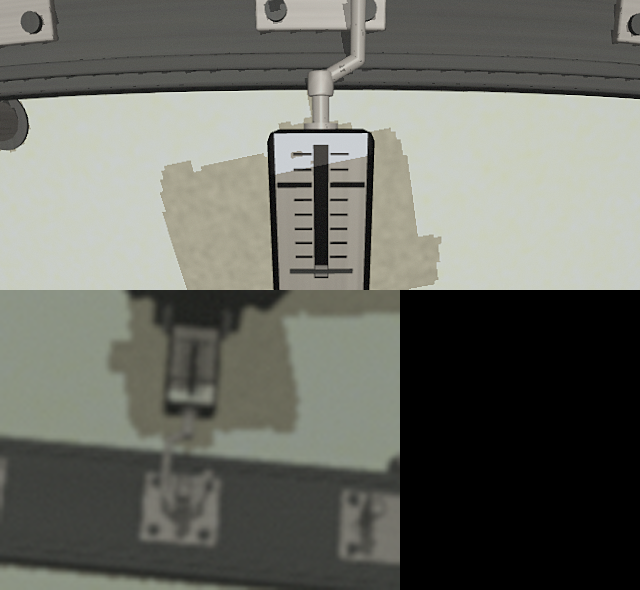

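The pointer is back at rest (row 271) and the scale is slack but still hooked. The plate's near corners at (258,26) and (386,25) give the peg's new place.

```bash
python3 -c "
from h import *
for f in('full_k1.png','o0.png'):
  g=cv2.imread('pics/'+f).mean(2);p=g[10:45,300:345].mean(1);print(f,10+np.argmin(np.diff(p)),np.round(p[10:24]))
s=sense();T=tool(s)
c=[atz('wrist',u,v,.022,s)[:2] for u,v in((258,25.5),(386,25))]
P=(c[0]+c[1])/2+.025*X;print(P,T[:2,:2].T@(P-T[:2,3]),np.linalg.norm(c[0]-c[1]),np.degrees(np.arctan2(*(c[0]-c[1])[::-1]))-90)"
```

```text
full_k1.png 24 [181. 180. 178. 163. 138.  94.  66.  69.  78.  81.  83.  84.  85.  85.]
o0.png 29 [186. 186. 187. 188. 187. 185. 185. 171. 152. 109.  61.  67.  79.  82.]
[0.66478725 0.06603119] [1.39097986e-01 2.49862055e-05] 0.049286678942201435 -11.046702421593764
```

Call:
apply_moves:
  plan:
    - [0.008,0,0,0,0,0,1]
    - [0.008,0,0,0,0,0,1]
    - [0.008,0,0,0,0,0,1]
    - [0.008,0,0,0,0,0,1]
    - [0,0,0,0,0,0,1]
    - [0,0,0,0,0,0,1]

```text
t: 17.42
tcp_pos: [0.5605, 0.0868, 0.0342]
tool_rot: [0.995, -0.098, -0.001, 0.0]
force: [-0.3, 0.1, -3.4]
finger_gap: 0.401
gripper_force: 100.8
```

```bash
python3 -c "
from h import *
pointer('p0.png');s=sense();T=tool(s);g=cv2.imread('pics/p0.png').mean(2);p=g[60:140,285:300].mean(1);v=60+np.argmin(np.diff(p))+.5;print(v)
c=atz('wrist',292,v,.022,s)[:2];print('peg x in tool',(T[:2,:2].T@(c-T[:2,3]))[0]+.025)"
```

```text
t 17.425 tcp [0.5605 0.0868 0.0342] pull -0.29 side 0.09 yaw -11.24 grip 101 dark rows [(184.3, -118), (270.8, -49), (299.0, -17)]
117.5
peg x in tool 0.10460937402577844
```

Call:
apply_moves:
  plan:
    - [0,0.008,0,0,0,0,1]
    - [0,0.01,0,0,0,0,1]
    - [0,0.012,0,0,0,0,1]
    - [0,0.012,0,0,0,0,1]
    - [0,0.006,0,0,0,0,1]
    - [0,0,0,0,0,0,1]

```text
t: 18.23
tcp_pos: [0.5517, 0.039, 0.0343]
tool_rot: [0.995, -0.099, 0.0, -0.0]
force: [0.2, 0.2, -2.4]
finger_gap: 0.398
gripper_force: 100.8
```

```bash
python3 -c "
from h import *
pointer('q0.png')
rows((.552,.04,.15,Y),(.45,.10,.15,35),(.434,.18,.15,70),(.434,.18,.012,70))"
```

```text
t 18.225 tcp [0.5517 0.039  0.0343] pull 0.21 side 0.23 yaw -11.31 grip 101 dark rows [(184.4, -113), (270.8, -50), (172.5, -30)]
at [0.5517 0.0394 0.0343] -11.28
-> (0.552, 0.04, 0.15, -11.0)
[0.0001, -0.0002, -0.0386, 0, 0, -0.0016]
[0.0001, -0.0002, -0.0386, 0, 0, -0.0016]
[0.0001, -0.0002, -0.0386, 0, 0, -0.0016]
-> (0.45, 0.1, 0.15, 35)
[-0.0223, -0.0079, -0.0, 0, 0, -0.1606]
[-0.0208, -0.0114, -0.0, 0, 0, -0.1606]
[-0.0187, -0.0145, -0.0, 0, 0, -0.1606]
[-0.0161, -0.0173, -0.0, 0, 0, -0.1606]
[-0.0131, -0.0197, -0.0, 0, 0, -0.1606]
-> (0.434, 0.18, 0.15, 70)
[0.0082, -0.0187, -0.0, 0, 0, -0.1527]
[0.0109, -0.0172, -0.0, 0, 0, -0.1527]
[0.0134, -0.0153, -0.0, 0, 0, -0.1527]
[0.0156, -0.0131, -0.0, 0, 0, -0.1527]
-> (0.434, 0.18, 0.012, 70)
[0.0, 0.0, 0.046, 0, 0, -0.0]
[0.0, 0.0, 0.046, 0, 0, -0.0]
[0.0, 0.0, 0.046, 0, 0, -0.0]
```

Call:
apply_moves:
  plan:
    - [0,0,-0.038,0,0,0,1]
    - [0,0,-0.039,0,0,0,1]
    - [0,0,-0.039,0,0,0,1]
    - [-0.022,-0.008,0,0,0,-0.161,1]
    - [-0.021,-0.011,0,0,0,-0.161,1]
    - [-0.019,-0.015,0,0,0,-0.161,1]
    - [-0.016,-0.017,0,0,0,-0.161,1]
    - [-0.013,-0.02,0,0,0,-0.161,1]

```text
t: 19.27
tcp_pos: [0.449, 0.101, 0.1505]
tool_rot: [0.953, 0.303, 0.0, 0.0]
force: [-0.0, 0.7, -2.9]
finger_gap: 0.396
gripper_force: 100.7
```

Call:
apply_moves:
  plan:
    - [0.008,-0.019,0,0,0,-0.153,1]
    - [0.011,-0.017,0,0,0,-0.153,1]
    - [0.013,-0.015,0,0,0,-0.153,1]
    - [0.016,-0.013,0,0,0,-0.153,1]
    - [0,0,0.046,0,0,0,1]
    - [0,0,0.046,0,0,0,1]
    - [0,0,0.036,0,0,0,1]
    - [0,0,0,0,0,0,1]

```text
t: 20.27
tcp_pos: [0.4324, 0.1801, 0.0204]
tool_rot: [0.819, 0.573, -0.002, -0.001]
force: [0.1, 0.0, -1.7]
finger_gap: 0.397
gripper_force: 100.6
```

```bash
python3 -c "
from h import *
s=sense();print(s['t'],s['tcp_pos'],s['force'],s['tool_rot'])"
```

```text
20.275 [0.43237702 0.18008508 0.02038608] [ 0.05788196  0.00594172 -1.66465218] [ 0.81922414  0.57346687 -0.00246267 -0.00122457]
```

Lower the last 16 to 17 mm gently, watching the force.

Call:
apply_moves:
  plan:
    - [0,0,0.006,0,0,0,1]
    - [0,0,0.006,0,0,0,1]
    - [0,0,0.003,0,0,0,1]
    - [0,0,0.001,0,0,0,1]
    - [0,0,0,0,0,0,1]

```text
t: 20.9
tcp_pos: [0.4342, 0.18, 0.0066]
tool_rot: [0.819, 0.573, 0.0, 0.0]
force: [-0.3, -0.8, -3.3]
finger_gap: 0.397
gripper_force: 100.6
```

Call:
apply_moves:
  plan:
    - [0,0,0.002,0,0,0,1]
    - [0,0,0.001,0,0,0,1]
    - [0,0,0,0,0,0,1]

```text
t: 21.28
tcp_pos: [0.4341, 0.18, 0.0032]
tool_rot: [0.819, 0.573, -0.0, -0.0]
force: [0.4, -0.2, -2.3]
finger_gap: 0.394
gripper_force: 100.7
```

Call:
apply_moves:
  plan:
    - [0,0,0.001,0,0,0,1]
    - [0,0,0,0,0,0,1]

```text
t: 21.52
tcp_pos: [0.4341, 0.18, 0.0031]
tool_rot: [0.819, 0.573, 0.0, 0.0]
force: [-1.9, -0.9, 6.0]
finger_gap: 0.399
gripper_force: 102.0
```

Contact with the bench. Now open gradually, then lift.

Call:
apply_moves:
  plan:
    - [0,0,0,0,0,0,0.1]
    - [0,0,0,0,0,0,-0.3]
    - [0,0,0,0,0,0,-0.7]
    - [0,0,0,0,0,0,-1]
    - [0,0,0,0,0,0,-1]
    - [0,0,-0.03,0,0,0,-1]
    - [0,0,-0.05,0,0,0,-1]
    - [0,0,-0.06,0,0,0,-1]

```text
t: 22.52
tcp_pos: [0.4332, 0.1798, 0.143]
tool_rot: [0.819, 0.573, -0.001, -0.001]
force: [1.5, 0.2, 0.0]
finger_gap: 0.996
gripper_force: 0.0
```

Call:
apply_moves:
  plan:
    - [0,0,-0.05,0,0,0,-1]
    - [-0.05,0,0,0,0,0,-1]
    - [-0.05,0,0,0,0,0,-1]
    - [0,0,0,0,0,0,-1]
    - [0,0,0,0,0,0,-1]

```text
t: 23.15
tcp_pos: [0.4001, 0.086, 0.1924]
tool_rot: [0.82, 0.573, 0.0, 0.0]
force: [-0.7, -0.1, 1.0]
finger_gap: 1.0
gripper_force: 0.0
```

```bash
python3 -c "
from h import *
s=sense();print(s['t'],s['tcp_pos'],s['force'],s['qd'])
shot('scene','r.png')"
```

```text
23.15 [0.40010887 0.08604975 0.19243793] [-0.65145989 -0.08195558  0.95295992] [ 0.02655747  0.008084   -0.01391011 -0.00054962  0.0018908  -0.00060155]
```

View pics/r.png

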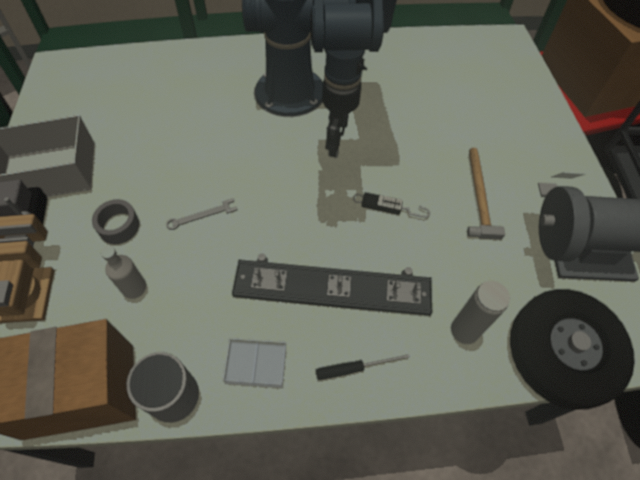

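The scale lies flat on the bench at about (390,205), clear of the rail. Everything else is where it was, the rail bears on its dogs and the arm touches nothing.

```bash
python3 -c "
from station import *
print(sign_off())"
```

```text
the job is handed in; nothing more can be done
None
```

I pulled the single peg square to the rail to the long line (about 15 N) and held it there for just over 2 s. The pointer never passed the long line in any camera reading. I then eased off, unhooked the scale, laid it flat on the bench clear of the rail, and handed the job in at about 23 s.

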